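Put the butter dish away in the drop-front bin

TASK

Put the butter dish away in the small drop-front bin: pull the bin's door all the way down until it lies level, stand the dish on the lowered door, slide it in over the sill until it is wholly inside, then lift the door and push it fully shut. Keep the dish upright, let go of it on the door before you slide it in, and leave the tin and the timer where they stand.

Things in the scene. Friction and masses are not known exactly. Their poses are not given: they have to be found in the camera images.
- bin: Small white bin with sloping front and steel drop door, fixed on the steel riser (top 150 mm over the table) that bridges the tubs. 162 deep, 146 wide, 140 mm high. Origin: on the riser under the middle of the hinge line; x into the bin, y along the hinge, z up. Floor at z = 35, 134 wide, x = 2 to 152 mm. Roof (97 over the floor) spans x = 78 to 162 only.
- sill (a point): Middle of the door's hinge axis, which is also the sill: at x = 0, z = 36 mm of the bin, same axes as the bin. The bin's floor lies 1 mm below it; the lowered door's upper face is level with it.
- bin_door (a joint): Door angle about the hinge, rad: 0 = shut (the door rises from the hinge leaning back over the bin, 52 degrees above level), 2.23 = fully down on its stop, level, toward -x of the bin. Starts shut or up to 0.35 ajar. Stiff: 0.28 N m, stays where left, moves with 3 N at the handle. Door 146 wide, 10 thick, 300 g, free edge 127 mm from the hinge; inner (then upper) face passes through the axis.
- door_bar (a point): Middle of the door's round black handle bar, 11 thick, 78 mm long, parallel to the hinge: 167 mm from it along the door (40 mm beyond the free edge, on an arm at each end) and 5 mm outward of the inner face. About 31 mm over the roof when shut, 31 mm above riser level when down. Can be pinched from above all the way; it turns between the fingers.
- dish: White flat oblong butter dish, lid fixed, 100 long (x), 76 wide (y), 30 mm high, with a raised bar grip on top: bar 60 long (along x), 14 thick (y), 49 to 62 mm above the underside, open below between two feet. 0.18 to 0.35 kg. Origin: centre of the underside, z up. Same either way round. Stands at the left of the riser, in one of two places.
- fruit_tin: Low wide round tin, 75 diameter, 58 mm high, at the other of the two places; to be left alone. Origin: centre of the underside.
- kitchen_timer: Round white wind-up timer with a red knob, 57 diameter, 36 mm high, on the riser left of the bin; to be left alone. Origin: centre of the underside.

How it is judged:
By the outcome, as a careful person would: the job done as asked, in the order asked, and still so for the second after the job is handed in, with the robot touching nothing.
It also fails if it takes over 72 s, if anything falls off the work surface, if the arm or the gripper's body presses on something with over 40 N, if the wrist force passes 120 N, or if a joint passes its speed limit or range.

ROBOT

A 6-joint arm with a two-finger parallel gripper is mounted at the origin on a cart in front of the work surface, level with it; the furniture and walls round the work are solid. World frame = base frame: x ahead of the robot, y to its left, z up, the work surface at z = 0. Lengths are in m, angles in rad, forces in N, time in s.
With the tool pointing down it reaches from about 0.3 to 0.775 m from the base axis. Payload 14.6 kg.
Tool frame: the origin (TCP) lies midway between the tips of the shut fingers; the grasp point (between the pads) lies 19 mm behind it; z points along the fingers, y is the line along which they close (so a half turn about z gives the same grasp; the last joint's range is limited). The gripper opens to 94 mm and grips with 3 to 60 N. Pads are 16 mm wide; open, the fingers measure 119 mm over their backs; the gripper's body (75 mm by 177 mm) begins 78 mm behind the grasp point.
Start: joints at [1.199, 0.3, 1.521, -0, 1.321, -0.067], TCP at [0.165, 0.525, 0.205] pointing down, gripper open.
Joint ranges: [-3.03, 3.03], [-0.79, 2.21], [0.23, 2.52], [-1.04, 4.18], [0, 3.07], [-2.55, 2.55]. Speed limits (rad/s): [2.22, 2.22, 2.57, 3.14, 3.14, 3.14].

INTERFACE

Orientations are given as [roll, pitch, yaw] about the fixed x, y, z axes, in that order (R = Rz(yaw) Ry(pitch) Rx(roll)).
In Python, from station import ctrl gives the robot as it stands. The module is installed in compiled form; this text tells all that it offers.
- The arm moves only by the tool servo_tool, never from a script. Its argument "plan" is a list of rows, each a list of 7 numbers: the opening in per cent of the stroke, from 0 (shut) to 100 (fully open), then the shift along the tool's x, y, z in m, then the turn, a rotation vector about the tool's x, y, z in rad. A call has exactly 8 rows; each row shifts and turns the commanded pose from where the row before left it, along the tool's axes as they then stand; what a row does not reach is not made up. A row lasts 1/8 s, in which the tool goes at most 62.5 mm and 10.7 degrees, less where a joint would pass 70% of its speed; a pose out of reach is approached as far as the arm can. A call with a gripper value outside its range is refused whole. The fingers move at their own pace and stop on an object; "force" is the grip in N (left out, the last holds). Time passes only in rows, so rows that do not move let the fingers close, or fill a call up. It gives the time, the measured TCP pose, the force, the opening and the grip force at its end, in the units of the state.
- ctrl.get_obs(): the state, without advancing time (a new reading comes with each control period).
- ctrl.camera(name): name is "scene" or "top" or "wrist"; returns a dict with "pixels" (480x640x3 uint8, red, green, blue), "z_map" (480x640 float32, m along the optical axis (not along the pixel's ray), 0 where there is no reading), "mtx" (3x3 intrinsics, pixels), "pose" (4x4, takes a point from camera to world coordinates). Camera axes: x right, y up, looking along -z (the intrinsics and any distortion apply to the point x, -y, -z); pixel columns grow to the right and rows downward; lengths in m; the calibration is good to about 2 mm. A picture is of the moment at which its call begins.
- ctrl.hand_in(): hands the job in; it is judged then, once.
The state is a dict: "time_s": time; "qpos": joint angles; "joint_vel": joint speeds; "tau": joint torques, N m; "ee_pos": TCP position; "eef_rot": TCP orientation; "force": force on the tool from outside, world axes, zero at the start; "moment": the same for the moment, N m; "grip_width": finger opening in m; "grip_force": force on a finger pad.
Only numpy, scipy, OpenCV 4.12 (cv2) and the standard library are available. Lean on these libraries where they do the work, as an engineer would, in place of code of your own. Each camera call takes 0.05 s, during which the arm holds its last target. There are 200 camera calls.

## Working session

There is one attempt and no reset: what is moved stays moved. The work goes in short steps, Python scripts to look and compute and a tool call to move; the robot and the scene stay as the last step left them, time stands still between calls to the robot, and variables do not carry over. Pictures are saved under pics/ and viewed, at most 10 in all, crops included, and the job is handed in when it is done.

Besides the shell and the picture viewer there is one more tool, called after "Request:" in YAML: its name, and indented under it one key for each argument. servo_tool: Moves the arm, as the interface text tells. Its arguments: {"type":"object","properties":{"plan":{"type":"array","items":{"type":"array","items":{"type":"number"}}},"force":{"type":"number"}},"required":["plan"]}

```bash
mkdir -p pics
cat > h.py <<'E'
import numpy as np,cv2
from station import ctrl
def save(n,f):
    c=ctrl.camera(n); cv2.imwrite('pics/'+f,c['pixels'][:,:,::-1]); np.savez('pics/'+f+'.npz',**c); return c
def cloud(c):
    K=c['mtx'];d=c['z_map'];v,u=np.mgrid[:480,:640]
    P=np.stack([(u-K[0,2])/K[0,0]*d,-(v-K[1,2])/K[1,1]*d,-d],-1)
    return P@c['pose'][:3,:3].T+c['pose'][:3,3]
E
python3 - <<'E'
from h import *
for n in('scene','top'):
    c=save(n,n+'1.png');print(n,c['mtx'].round(1).tolist(),c['pose'].round(3).tolist(),(c['z_map']>0).mean(), [k for k in c])
print(ctrl.get_obs())
E
```

```text
scene [[603.4, 0.0, 326.6], [0.0, 603.4, 244.9], [0.0, 0.0, 1.0]] [[0.484, 0.538, -0.69, -0.18], [-0.875, 0.293, -0.386, -0.289], [-0.006, 0.791, 0.612, 0.949], [0.0, 0.0, 0.0, 1.0]] 0.985419921875 ['pixels', 'z_map', 'mtx', 'pose']
top [[520.2, 0.0, 323.0], [0.0, 520.2, 239.5], [0.0, 0.0, 1.0]] [[-0.027, 0.987, -0.157, 0.437], [-0.999, -0.021, 0.039, 0.149], [0.036, 0.158, 0.987, 1.178], [0.0, 0.0, 0.0, 1.0]] 0.9961295572916666 ['pixels', 'z_map', 'mtx', 'pose']
{'time_s': 0.1, 'qpos': array([ 1.19936875e+00,  3.00428695e-01,  1.52154401e+00, -2.51992315e-06,
        1.32071621e+00, -6.66062289e-02]), 'joint_vel': array([-0.00067798, -0.00230586, -0.0026783 ,  0.0001531 , -0.00067555,
        0.00169912]), 'tau': array([ 1.80835697e-03, -5.32648551e+01, -3.53283763e+01,  7.09562330e-02,
        2.35064118e-02, -6.02958153e-05]), 'ee_pos': array([0.1649828 , 0.52440852, 0.20492528]), 'eef_rot': array([-3.14049867e+00, -7.05280917e-05,  2.83677189e+00]), 'force': array([-0.51699427,  0.63731283, -0.46175328]), 'moment': array([ 0.02962063,  0.00838838, -0.05774559]), 'grip_force': 0.0, 'grip_width': 0.09418056071730566}
```

View pics/scene1.png

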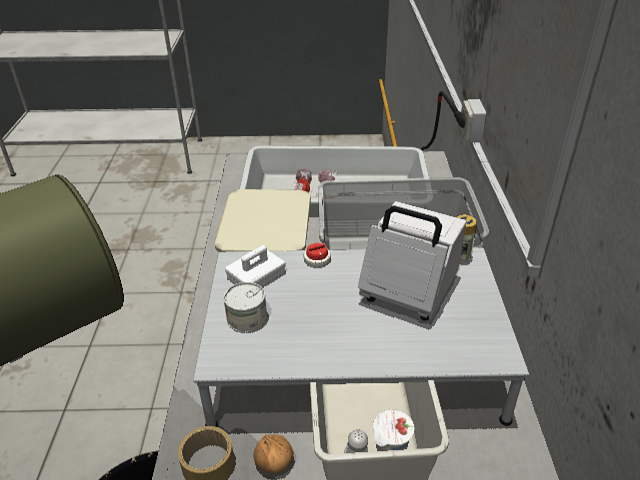

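View pics/top1.png

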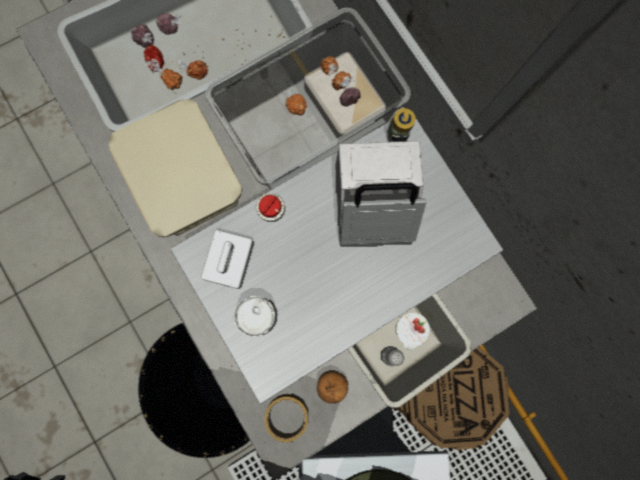

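The scene view shows the bin at (415,260) with its door toward the robot. The dish is at (255,265), the tin at (246,306) and the timer at (317,255). In the top view the bin is at (380,195) with its black bar at (388,190), the dish at (228,258), the tin at (256,315) and the timer at (271,207).

Run:
```python
from h import *
def L(f):
    z=np.load('pics/'+f+'.npz');c={k:z[k] for k in z.files};return c,cloud(c),c['pixels'].astype(int)
def rect(P):
    r=cv2.minAreaRect((P[:,:2]*1000).astype(np.float32));return np.round(r[0],1),np.round(r[1],1),round(r[2],1)
for f,boxes in (('top1.png',dict(dish=(195,225,260,295),tin=(230,290,285,345),timer=(250,185,295,228),bin=(325,130,435,255))),('scene1.png',dict(dish=(220,238,292,290),bin=(350,195,470,330)))):
    c,W,px=L(f);v,u=np.mgrid[:480,:640]
    for n,(a,b,e,d) in boxes.items():
        m=(u>=a)&(u<e)&(v>=b)&(v<d);Q=W[m];C=px[m];z=Q[:,2]
        if n=='dish':
            print(f,'dish lid',rect(Q[(z>.172)&(z<.185)]),'all>',rect(Q[(z>.165)]),'grip',rect(Q[z>.199]),z.max(),np.median(z[z<.16]))
        elif n!='bin':
            k=z>.165; print(f,n,rect(Q[k]),z.max())
        else:
            dark=(C.max(1)<45)&(z>.29)
            if dark.sum()>5:
                r=rect(Q[dark]);print(f,'bar',dark.sum(),r,cv2.boxPoints((r[0],r[1],r[2])).round().tolist(),np.percentile(z[dark],[5,50,95]))
            k=(z>.284)&(z<.296)&(C.min(1)>100);r=rect(Q[k]);print('roof',k.sum(),r,np.median(z[k]),cv2.boxPoints(r).round().tolist())
            # door plane
            from numpy.linalg import svd
            k=(z>.2)&(z<.27)&(C.min(1)>60);D=Q[k]
            for _ in range(6):
                m0=D.mean(0);n_=svd((D-m0)[::max(1,len(D)//2000)],full_matrices=False)[2][2];D=Q[k][np.abs((Q[k]-m0)@n_)<.004]
            n_*=np.sign(n_[2]);print('door',len(D),m0.round(4),n_.round(3),'yaw',np.degrees(np.arctan2(-n_[1],-n_[0])),'face angle',np.degrees(np.arccos(n_[2])))
            dz=D[:,2];y=np.array([n_[1],-n_[0]])/np.hypot(*n_[:2]);s=D[:,:2]@y;print('lateral',np.percentile(s,[1,50,99]),y, 'center xy along y')
```

```text
top1.png dish lid (array([563.5, 294.8]), array([ 76.8, 100.3]), 73.8) all> (array([533.8, 230.4]), array([229. , 107.8]), 65.4) grip (array([499.3, 238. ]), array([211.4,  51.2]), 41.5) 1.1775888609947947 0.15144265979259997
top1.png tin (array([439.1, 219.9]), array([121.9,  73.6]), 57.3) 1.1775888609947947
top1.png timer (array([569.6, 172.2]), array([263.4,  55.3]), 21.9) 1.1775888609947947
top1.png bar 478 (array([571.7,  77.9]), array([ 84.9, 292. ]), 46.0) [[437.0, 149.0], [647.0, -54.0], [706.0, 7.0], [496.0, 210.0]] [0.31230801 0.34298555 0.34763388]
roof 3566 (array([689.7,   5.9]), array([128.2, 146.7]), 1.1) 0.29217618306988674 [[624.0, 78.0], [627.0, -69.0], [755.0, -66.0], [752.0, 80.0]]
door 270 [0.6092 0.0155 0.2368] [-0.168 -0.032  0.985] yaw 10.744474456217405 face angle 9.87217737324344
lateral [-0.17687329 -0.09596067 -0.03840299] [-0.18642929  0.98246838] center xy along y
scene1.png dish lid (array([563.6, 292. ]), array([ 80.2, 101.6]), 73.8) all> (array([227.8,  -6.7]), array([984.7, 120.5]), 41.6) grip (array([185.1,  28.2]), array([964.3,  75.7]), 36.5) 0.9493702450678639 0.14918593612477893
scene1.png bar 470 (array([ 255.7, -161.7]), array([902.3, 102.4]), 22.7) [[-180.0, -289.0], [-141.0, -383.0], [692.0, -35.0], [652.0, 60.0]] [0.30750803 0.33726659 0.34569186]
roof 2218 (array([688.9,   4.3]), array([134.8, 146.6]), 1.0) 0.29158545860511265 [[620.0, 76.0], [623.0, -70.0], [758.0, -68.0], [755.0, 79.0]]
door 512 [ 0.6419 -0.0155  0.2369] [-0.075 -0.059  0.995] yaw 37.97658222902495 face angle 5.495226571011326
lateral [-0.55145772 -0.39177591 -0.31555853] [-0.61533935  0.78826232] center xy along y
```

Run:
```python
from h import *
def rect(P):
    r=cv2.minAreaRect((P[:,:2]*1000).astype(np.float32));return np.round(r[0],1).tolist(),np.round(r[1],1).tolist(),round(r[2],1)
for f,boxes in (('top1.png',dict(dish=(195,225,260,295),tin=(230,290,285,345),timer=(250,185,295,228),bin=(325,130,435,255))),('scene1.png',dict(dish=(220,238,292,290),tin=(220,280,270,335),timer=(300,238,335,270),bin=(350,195,470,330)))):
    z=np.load('pics/'+f+'.npz');c={k:z[k] for k in z.files};W=cloud(c);px=c['pixels'].astype(int);v,u=np.mgrid[:480,:640]
    for n,(a,b,e,d) in boxes.items():
        m=(u>=a)&(u<e)&(v>=b)&(v<d)&(c['z_map']>0);Q=W[m];C=px[m];z=Q[:,2]
        if n=='dish': k=(z>.2)&(z<.22);print(f,'grip',k.sum(),rect(Q[k]),z[k].max(),'riser',np.median(z[z<.16]))
        elif n!='bin': k=(z>.165)&(z<.215)&((Q[:,0]>.5) if n=='timer' else True);print(f,n,rect(Q[k]),z[k].max())
        else:
            k=(C.max(1)<60)&(z>.3)&(z<.36);r=rect(Q[k]);print(f,'dark',k.sum(),r,np.percentile(z[k],[50,98]))
            k=(z>.33)&(z<.36);r=rect(Q[k]);print('bar',k.sum(),r,np.median(z[k]))
            k=(z>.19)&(z<.27)&(Q[:,0]<.66)&(abs(Q[:,1])<.07);D=Q[k]
            m0=D.mean(0)
            A=np.c_[D[:,2],D[:,1],np.ones(len(D))];w=np.ones(len(D),bool)
            for _ in range(8):
                p=np.linalg.lstsq(A[w],D[w,0],rcond=None)[0];w=abs(A@p-D[:,0])<.004
            print('outer face x=',p.round(4),w.sum(),len(D),'elev',np.degrees(np.arctan2(1,p[0])),'yrange',np.percentile(D[w,1],[1,99]))
```

```text
top1.png grip 246 ([563.4, 294.9], [14.8, 59.6], 73.8) 0.2179980813958553 riser 0.15144265979259997
top1.png tin ([452.0, 239.1], [74.0, 72.7], 88.5) 0.21354249702006678
top1.png timer ([666.1, 211.4], [54.4, 55.0], 44.7) 0.1918881366368822
top1.png dark 523 ([648.1, 5.6], [27.7, 106.3], 1.1) [0.34271631 0.34828904]
bar 435 ([654.5, 5.2], [17.4, 105.4], 0.5) 0.3441884811140766
outer face x= [ 0.4503 -0.0261  0.496 ] 1800 1819 elev 65.7565782549405 yrange [-0.06662395  0.06846213]
scene1.png grip 431 ([523.8, 276.8], [130.0, 63.0], 28.9) 0.21623542401708817 riser 0.14918593612477893
scene1.png tin ([474.8, 250.3], [130.5, 74.7], 30.8) 0.21246781756441535
scene1.png timer ([678.5, 211.6], [83.5, 54.6], 14.7) 0.1892790829765043
scene1.png dark 510 ([646.0, 2.5], [27.7, 105.9], 1.4) [0.33707666 0.34651238]
bar 395 ([656.0, 2.9], [19.1, 104.6], 2.4) 0.34191874028504254
outer face x= [ 0.4469 -0.0247  0.4983] 3034 3430 elev 65.9213466358947 yrange [-0.06877799  0.06837612]
```

Request:
servo_tool:
  plan:
    - [40,0,0,-0.03,0,0,0.156]
    - [40,0,0,-0.03,0,0,0.156]
    - [40,0,0,-0.03,0,0,0.156]
    - [40,0,0,-0.03,0,0,0.156]
    - [40,0,0,-0.03,0,0,0.156]
    - [40,0,0,-0.03,0,0,0.156]
    - [40,0,0,-0.03,0,0,0.156]
    - [40,0,0,-0.03,0,0,0.156]
  force: 20

```text
time_s: 1.1
ee_pos: [0.165, 0.5245, 0.4461]
eef_rot: [-3.141, 0.001, 1.584]
force: [0.4, -0.5, -0.8]
grip_width: 0.0377
grip_force: 0.0
```

Request:
servo_tool:
  plan:
    - [40,-0.043,0.041,0,0,0,0]
    - [40,-0.043,0.041,0,0,0,0]
    - [40,-0.043,0.041,0,0,0,0]
    - [40,-0.043,0.041,0,0,0,0]
    - [40,-0.043,0.041,0,0,0,0]
    - [40,-0.043,0.041,0,0,0,0]
    - [40,-0.043,0.041,0,0,0,0]
    - [40,0,0,0,0,0,0]

```text
time_s: 2.1
ee_pos: [0.4594, 0.2263, 0.4443]
eef_rot: [-3.14, 0.001, 1.584]
force: [-0.4, 0.5, -0.5]
grip_width: 0.0376
grip_force: 0.0
```

Request:
servo_tool:
  plan:
    - [40,-0.045,0.0386,0,0,0,0]
    - [40,-0.045,0.0386,0,0,0,0]
    - [40,-0.045,0.0386,0,0,0,0]
    - [40,-0.045,0.0386,0,0,0,0]
    - [40,-0.045,0.0386,0,0,0,0]
    - [40,0,0,0.02,0,0,0]
    - [40,0,0,0.02,0,0,0]
    - [40,0,0,0,0,0,0]

```text
time_s: 3.1
ee_pos: [0.6541, 0.0083, 0.4041]
eef_rot: [-3.139, -0.0, 1.59]
force: [0.0, -0.2, -0.5]
grip_width: 0.0377
grip_force: 0.0
```

Run:
```python
from h import *
c=save('wrist','w1.png');W=cloud(c);z=W[...,2];k=(c['z_map']>0)&(z>.325)&(z<.36)&(c['pixels'].max(2)<70)&(abs(W[...,1])<.03)
Q=W[k];print(ctrl.get_obs()['ee_pos'],k.sum(),cv2.minAreaRect((Q[:,:2]*1000).astype(np.float32)),np.percentile(Q,[2,50,98],axis=0))
```

```text
[0.65417934 0.00823138 0.40566173] 1590 ((658.6085815429688, 0.034580230712890625), (10.854412078857422, 59.78768539428711), 1.0375760793685913) [[ 6.53518392e-01 -2.85951499e-02  3.39444763e-01]
 [ 6.58667094e-01  4.86215696e-04  3.42837527e-01]
 [ 6.63966537e-01  2.87835669e-02  3.44630502e-01]]
```

View pics/w1.png

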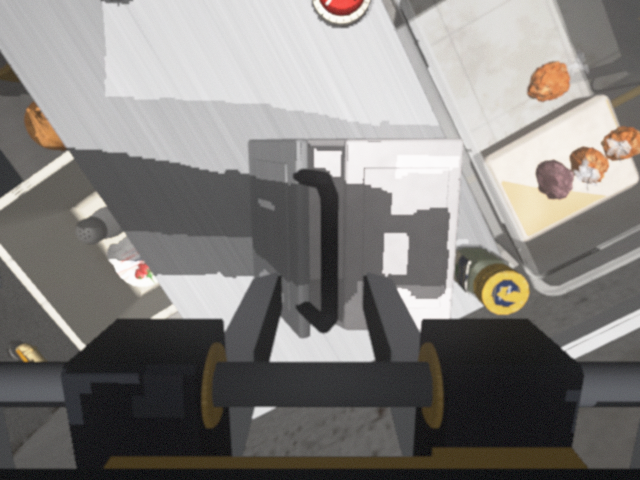

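The wrist view shows the bar running vertically at column 330, rows 175–325, between the open fingers. The clouds put it at x = 0.6585.

Request:
servo_tool:
  plan:
    - [40,-0.005,0.004,0.02,0,0,0]
    - [40,0,0,0.02,0,0,0]
    - [40,0,0,0.02,0,0,0]
    - [40,0,0,0.015,0,0,0]
    - [40,0,0,0.01,0,0,0]
    - [0,0,0,0,0,0,0]
    - [0,0,0,0,0,0,0]
    - [0,0,0,0,0,0,0]
  force: 25

```text
time_s: 4.15
ee_pos: [0.6587, 0.0024, 0.3211]
eef_rot: [3.141, 0.0, 1.589]
force: [-2.8, -1.1, -0.7]
grip_width: 0.0111
grip_force: 1.2
```

Run:
```python
import numpy as np
# bar centre arc, elev e: rel hinge
f=lambda e:167*np.array([np.cos(e),np.sin(e)])+5*np.array([-np.sin(e),np.cos(e)])
es=np.radians(66)+np.radians(180-66)*np.linspace(0,1,25)
P=np.array([f(e) for e in es]);print(P[0],P[-1]);print(np.diff(P,axis=0).round(1).tolist())
```

```text
[ 63.35729211 154.59577464] [-167.   -5.]
[[-13.0, 4.7], [-13.4, 3.6], [-13.6, 2.5], [-13.8, 1.4], [-13.8, 0.2], [-13.8, -0.9], [-13.7, -2.1], [-13.5, -3.2], [-13.2, -4.3], [-12.8, -5.4], [-12.3, -6.4], [-11.7, -7.4], [-11.0, -8.4], [-10.3, -9.2], [-9.5, -10.1], [-8.7, -10.8], [-7.7, -11.5], [-6.7, -12.1], [-5.7, -12.6], [-4.7, -13.0], [-3.6, -13.4], [-2.4, -13.6], [-1.3, -13.8], [-0.2, -13.8]]
```

Request:
servo_tool:
  plan:
    - [0,0,-0.013,-0.0047,0,0,0]
    - [0,0,-0.0134,-0.0036,0,0,0]
    - [0,0,-0.0136,-0.0025,0,0,0]
    - [0,0,-0.0138,-0.0014,0,0,0]
    - [0,0,-0.0138,-0.0002,0,0,0]
    - [0,0,-0.0138,0.0009,0,0,0]
    - [0,0,-0.0137,0.0021,0,0,0]
    - [0,0,-0.0135,0.0032,0,0,0]

```text
time_s: 5.15
ee_pos: [0.55, 0.0004, 0.3275]
eef_rot: [3.139, 0.0, 1.589]
force: [2.5, -0.5, 4.8]
grip_width: 0.0099
grip_force: 25.0
```

Request:
servo_tool:
  plan:
    - [0,0,-0.0132,0.0043,0,0,0]
    - [0,0,-0.0128,0.0054,0,0,0]
    - [0,0,-0.0123,0.0064,0,0,0]
    - [0,0,-0.0117,0.0074,0,0,0]
    - [0,0,-0.011,0.0084,0,0,0]
    - [0,0,-0.0103,0.0092,0,0,0]
    - [0,0,-0.0095,0.0101,0,0,0]
    - [0,0,-0.0087,0.0108,0,0,0]

```text
time_s: 6.15
ee_pos: [0.4602, -0.0014, 0.2655]
eef_rot: [3.14, 0.001, 1.589]
force: [-2.4, -2.0, 4.6]
grip_width: 0.0103
grip_force: 25.0
```

Request:
servo_tool:
  plan:
    - [0,0,-0.0077,0.0115,0,0,0]
    - [0,0,-0.0067,0.0121,0,0,0]
    - [0,0,-0.0057,0.0126,0,0,0]
    - [0,0,-0.0047,0.013,0,0,0]
    - [0,0,-0.0036,0.0134,0,0,0]
    - [0,0,-0.0024,0.0136,0,0,0]
    - [0,0,-0.0013,0.0138,0,0,0]
    - [0,0,0,0,0,0,0]

```text
time_s: 7.15
ee_pos: [0.4251, -0.0021, 0.1729]
eef_rot: [-3.132, 0.001, 1.589]
force: [-23.1, -6.7, -1.3]
grip_width: 0.0106
grip_force: 25.0
```

Request:
servo_tool:
  plan:
    - [0,0,-0.003,0.003,0,0,0]
    - [0,0,0,0.004,0,0,0]
    - [0,0,0,0.004,0,0,0]
    - [0,0,0,0.002,0,0,0]
    - [0,0,0,0,0,0,0]
    - [0,0,0,0,0,0,0]
    - [0,0,0,0,0,0,0]
    - [0,0,0,0,0,0,0]

```text
time_s: 8.15
ee_pos: [0.4246, -0.0021, 0.1614]
eef_rot: [-3.14, 0.001, 1.589]
force: [-5.4, -4.5, -2.0]
grip_width: 0.0105
grip_force: 25.0
```

Request:
servo_tool:
  plan:
    - [0,0,0,0.002,0,0,0]
    - [0,0,0,0.001,0,0,0]
    - [0,0,0,0,0,0,0]
    - [0,0,0,0,0,0,0]
    - [38,0,0,-0.003,0,0,0]
    - [38,0,0,0,0,0,0]
    - [38,0,0,0,0,0,0]
    - [38,0,0,-0.02,0,0,0]

```text
time_s: 9.15
ee_pos: [0.4248, -0.0017, 0.181]
eef_rot: [-3.139, -0.0, 1.589]
force: [1.0, 0.2, 0.4]
grip_width: 0.0356
grip_force: 0.0
```

Request:
servo_tool:
  plan:
    - [45,0,0,-0.02,0,0,-0.1588]
    - [45,0,0,-0.02,0,0,-0.1588]
    - [45,0,0,-0.02,0,0,-0.1588]
    - [45,0,0,-0.02,0,0,-0.1588]
    - [45,0,0,-0.02,0,0,-0.1588]
    - [45,0,0,-0.02,0,0,-0.1588]
    - [45,0,0,0,0,0,-0.1588]
    - [45,0,0,0,0,0,-0.1588]

```text
time_s: 10.15
ee_pos: [0.4255, -0.0017, 0.3018]
eef_rot: [3.141, 0.001, 2.865]
force: [-0.2, 0.7, -0.2]
grip_width: 0.0421
grip_force: 0.0
```

Run:
```python
from h import *
c=save('scene','s2.png');W=cloud(c)
k=(c['z_map']>0)&(abs(W[...,1])<.06)&(W[...,0]>.475)&(W[...,0]<.585)&(W[...,2]>.155)&(W[...,2]<.22)
Q=W[k];print(k.sum(),np.linalg.lstsq(np.c_[Q[:,:2],np.ones(len(Q))],Q[:,2],rcond=None)[0],np.percentile(Q[:,2],[5,50,95]))
o=ctrl.get_obs();y=o['eef_rot'][2];d=np.array([.5635,.2948])-o['ee_pos'][:2];print(o['ee_pos'],y,'tool',d@[np.cos(y),np.sin(y)],d@[np.sin(y),-np.cos(y)])
```

```text
2610 [-0.02517337 -0.00202242  0.20223562] [0.18645398 0.18907503 0.19166184]
[ 0.42541511 -0.00171697  0.3017443 ] 2.872267925751265 tool -0.05420963543912056 0.32256947503059547
```

View pics/s2.png

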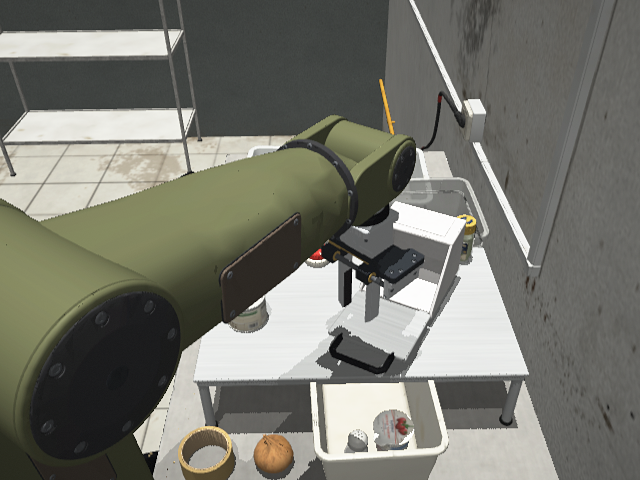

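The scene view shows the door lowered, with its bar at (360,355), and the gripper above it at (365,290). I'll check the door's slope against the riser's in the same view.

Run:
```python
from h import *
z=np.load('pics/s2.png.npz');c={k:z[k] for k in z.files};W=cloud(c)
v=c['z_map']>0
def fit(k):
    Q=W[k];w=np.ones(len(Q),bool);A=np.c_[Q[:,:2]-[.53,0],np.ones(len(Q))]
    for _ in range(6):
        p=np.linalg.lstsq(A[w],Q[w,2],rcond=None)[0];w=abs(A@p-Q[:,2])<.003
    print(w.sum(),len(Q),p.round(4))
fit(v&(abs(W[...,1])<.055)&(W[...,0]>.475)&(W[...,0]<.58)&(W[...,2]>.165)&(W[...,2]<.21))
fit(v&(W[...,0]>.38)&(W[...,0]<.6)&(W[...,1]>.08)&(W[...,1]<.2)&(abs(W[...,2]-.15)<.008))
fit(v&(W[...,0]>.38)&(W[...,0]<.6)&(W[...,1]>-.2)&(W[...,1]<-.08)&(abs(W[...,2]-.15)<.008))
```

```text
2223 2278 [-0.0264 -0.0032  0.1889]
4946 5199 [ 0.0013 -0.0016  0.1512]
2847 3083 [0.0053 0.0004 0.1513]
```

Request:
servo_tool:
  plan:
    - [45,-0.0068,0.0403,0,0,0,0]
    - [45,-0.0068,0.0403,0,0,0,0]
    - [45,-0.0068,0.0403,0,0,0,0]
    - [45,-0.0068,0.0403,0,0,0,0]
    - [45,-0.0068,0.0403,0,0,0,0]
    - [45,-0.0068,0.0403,0,0,0,0]
    - [45,-0.0068,0.0403,0,0,0,0]
    - [45,-0.0068,0.0403,0,0,0,0]

```text
time_s: 11.2
ee_pos: [0.5679, 0.2941, 0.3015]
eef_rot: [3.142, -0.0, 2.857]
force: [0.0, 0.6, 0.4]
grip_width: 0.0422
grip_force: 0.0
```

Run:
```python
from h import *
c=save('wrist','w2.png');W=cloud(c);z=W[...,2];k=(c['z_map']>0)&(z>.2)&(z<.218)&(np.hypot(W[...,0]-.5635,W[...,1]-.295)<.05)
Q=W[k];o=ctrl.get_obs();print(o['ee_pos'],o['eef_rot'],k.sum(),cv2.minAreaRect((Q[:,:2]*1000).astype(np.float32)),np.median(Q[:,2]))
```

```text
[0.56848624 0.29740452 0.30008385] [-3.14139158e+00 -1.53108793e-03  2.85843769e+00] 1672 ((563.4484252929688, 294.1446228027344), (13.601434707641602, 59.79533386230469), 73.28459167480469) 0.210021643100794
```

The door still tilts about 1.6° up, so I'll go back and press it onto its stop.

Request:
servo_tool:
  plan:
    - [0,0,-0.0385,0,0,0,0]
    - [0,0,-0.0385,0,0,0,0]
    - [0,0,-0.0385,0,0,0,0]
    - [0,0,-0.0385,0,0,0,0]
    - [0,0,-0.0385,0,0,0,0]
    - [0,0,-0.0385,0.02,0,0,0]
    - [0,0,-0.0385,0.03,0,0,0]
    - [0,0,-0.0385,0.03,0,0,0]

```text
time_s: 12.25
ee_pos: [0.4811, -0.0042, 0.2208]
eef_rot: [3.141, 0.001, 2.857]
force: [0.1, -1.1, -0.3]
grip_width: 0.0005
grip_force: 0.0
```

Request:
servo_tool:
  plan:
    - [0,0,0,0.012,0,0,0]
    - [0,0,0,0.008,0,0,0]
    - [0,0,0,0.004,0,0,0]
    - [0,0,0,0.002,0,0,0]
    - [0,0,0,0.002,0,0,0]
    - [0,0,0,0.001,0,0,0]
    - [0,0,0,0,0,0,0]
    - [0,0,0,0,0,0,0]

```text
time_s: 13.25
ee_pos: [0.4817, -0.0031, 0.1927]
eef_rot: [3.142, 0.0, 2.859]
force: [-1.1, -1.1, -0.3]
grip_width: 0.0002
grip_force: 0.0
```

Request:
servo_tool:
  plan:
    - [0,0,0,0.002,0,0,0]
    - [0,0,0,0.002,0,0,0]
    - [0,0,0,0.002,0,0,0]
    - [0,0,0,0.001,0,0,0]
    - [0,0,0,0.001,0,0,0]
    - [0,0,0,0,0,0,0]
    - [0,0,0,0,0,0,0]
    - [0,0,0,0,0,0,0]

```text
time_s: 14.25
ee_pos: [0.4817, -0.0031, 0.1861]
eef_rot: [3.141, 0.001, 2.859]
force: [-7.8, 0.1, 17.6]
grip_width: 0.0004
grip_force: 8.3
```

Request:
servo_tool:
  plan:
    - [45,0,0,-0.03,0,0,0]
    - [45,0,0,-0.04,0,0,0]
    - [45,0.0006,0.05,-0.02,0,0,0]
    - [45,0.0008,0.05,0,0,0,0]
    - [45,0.0008,0.052,0,0,0,0]
    - [45,0.0008,0.052,0,0,0,0]
    - [45,0.0008,0.052,0,0,0,0]
    - [45,0.0008,0.052,0,0,0,0]

```text
time_s: 15.25
ee_pos: [0.5633, 0.2957, 0.2744]
eef_rot: [-3.141, -0.0, 2.859]
force: [0.5, 0.1, 0.2]
grip_width: 0.0423
grip_force: 0.0
```

Run:
```python
from h import *
c=save('scene','s3.png');W=cloud(c);v=c['z_map']>0
Q=W[v&(abs(W[...,1])<.055)&(W[...,0]>.475)&(W[...,0]<.58)&(W[...,2]>.165)&(W[...,2]<.21)];w=np.ones(len(Q),bool);A=np.c_[Q[:,:2]-[.53,0],np.ones(len(Q))]
for _ in range(6):
    p=np.linalg.lstsq(A[w],Q[w,2],rcond=None)[0];w=abs(A@p-Q[:,2])<.003
print(w.sum(),p.round(4))
o=ctrl.get_obs();y=o['eef_rot'][2];d=np.array([.5634,.2945])-o['ee_pos'][:2];print(o['ee_pos'],y,'tool',d@[np.cos(y),np.sin(y)],d@[np.sin(y),-np.cos(y)])
```

```text
2545 [ 0.0025 -0.0027  0.1872]
[0.56321483 0.3005173  0.27308371] 2.8621957908857647 tool -0.0018374152969794322 -0.005732896806922816
```

Request:
servo_tool:
  plan:
    - [45,-0.001,-0.0055,0.02,0,0,0]
    - [45,0,0,0.025,0,0,0]
    - [45,0,0,0.02,0,0,0]
    - [45,0,0,0.012,0,0,0]
    - [45,0,0,0.008,0,0,0]
    - [0,0,0,0,0,0,0]
    - [0,0,0,0,0,0,0]
    - [0,0,0,0,0,0,0]
  force: 25

```text
time_s: 16.3
ee_pos: [0.5627, 0.2887, 0.1904]
eef_rot: [3.141, 0.001, 2.859]
force: [0.0, 0.6, 0.3]
grip_width: 0.0159
grip_force: 0.6
```

Request:
servo_tool:
  plan:
    - [0,0,0,0,0,0,0]
    - [0,0,0,0,0,0,0]
    - [0,0,0,-0.01,0,0,0]
    - [0,0,0,-0.02,0,0,0]
    - [0,0,0,-0.03,0,0,0]
    - [0,0,0,-0.03,0,0,0]
    - [0,0,0,0,0,0,-0.15]
    - [0,0,0,0,0,0,-0.157]

```text
time_s: 17.3
ee_pos: [0.5623, 0.2882, 0.28]
eef_rot: [-3.141, -0.0, -3.112]
force: [0.4, 0.1, -2.5]
grip_width: 0.0141
grip_force: 25.0
```

Run:
```python
from h import *
c=save('wrist','w3.png');W=cloud(c);o=ctrl.get_obs();print(o)
z=W[...,2];k=(c['z_map']>0)&(np.hypot(W[...,0]-.563,W[...,1]-.294)<.08)&(z>.21)
print(k.sum(),np.percentile(z[k],[5,50,95]))
```

```text
{'time_s': 17.35, 'qpos': array([ 4.15764890e-01,  4.50636264e-01,  1.14646230e+00, -2.25798248e-04,
        1.54528595e+00, -1.19231324e+00]), 'joint_vel': array([-0.00028097,  0.00099295,  0.00195796,  0.00110821, -0.00186806,
        0.24876025]), 'tau': array([ 8.03930964e-02, -6.52422023e+01, -3.83485043e+01,  4.27728100e-02,
        5.19266899e-02,  2.10185118e+00]), 'ee_pos': array([0.56231272, 0.28820405, 0.27976253]), 'eef_rot': array([-3.14109031e+00, -6.52403760e-04, -3.10430517e+00]), 'force': array([ 0.12006347, -0.39878723, -2.30143901]), 'moment': array([-0.00985908,  0.02715761, -0.05212009]), 'grip_force': 25.000549256801605, 'grip_width': 0.013604959138696604}
93783 [0.26782591 0.39386223 0.40988245]
```

View pics/w3.png

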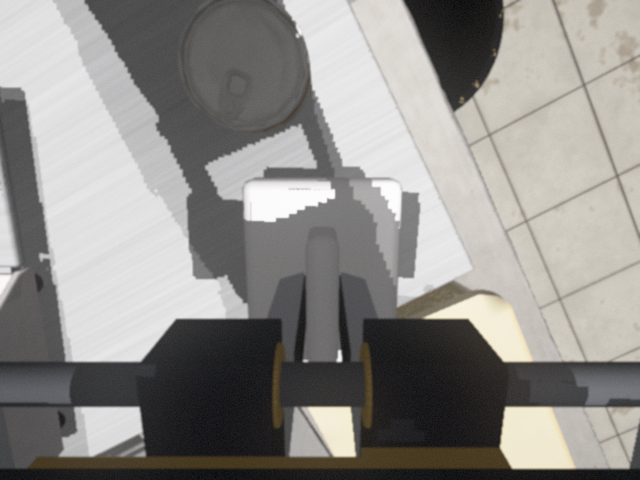

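The wrist view shows the dish held by its grip: lid edge at row 180, grip at column 322, tin at (245,65) untouched.

Request:
servo_tool:
  plan:
    - [0,0.006,-0.04,0,0,0,0]
    - [0,0.006,-0.041,0,0,0,0]
    - [0,0.006,-0.041,0,0,0,0]
    - [0,0.006,-0.041,0,0,0,0]
    - [0,0.006,-0.041,0,0,0,0]
    - [0,0.006,-0.041,0,0,0,0]
    - [0,0.006,-0.04,0,0,0,0]
    - [0,0,0,0.01,0,0,0]

```text
time_s: 18.35
ee_pos: [0.5273, 0.0003, 0.2702]
eef_rot: [-3.141, 0.001, -3.122]
force: [0.6, 0.8, -2.3]
grip_width: 0.0134
grip_force: 25.0
```

Request:
servo_tool:
  plan:
    - [0,0,0,0.015,0,0,0]
    - [0,0,0,0.015,0,0,0]
    - [0,0,0,0.007,0,0,0]
    - [0,0,0,0,0,0,0]
    - [0,0,0,0,0,0,0]
    - [0,0,0,0,0,0,0]
    - [0,0,0,0,0,0,0]
    - [0,0,0,0,0,0,0]

```text
time_s: 19.35
ee_pos: [0.5275, 0.0024, 0.2328]
eef_rot: [-3.142, 0.0, -3.117]
force: [0.4, -0.1, -2.3]
grip_width: 0.0137
grip_force: 25.0
```

Request:
servo_tool:
  plan:
    - [0,0,0,0.002,0,0,0]
    - [0,0,0,0.002,0,0,0]
    - [0,0,0,0.001,0,0,0]
    - [0,0,0,0.001,0,0,0]
    - [0,0,0,0.001,0,0,0]
    - [0,0,0,0,0,0,0]
    - [0,0,0,0,0,0,0]
    - [0,0,0,0,0,0,0]

```text
time_s: 20.35
ee_pos: [0.5276, 0.0025, 0.2263]
eef_rot: [-3.142, 0.001, -3.117]
force: [-2.0, -0.4, 5.1]
grip_width: 0.0141
grip_force: 25.0
```

Request:
servo_tool:
  plan:
    - [45,0,0,-0.001,0,0,0]
    - [45,0,0,0,0,0,0]
    - [45,0,0,0,0,0,0]
    - [45,0,0,-0.02,0,0,0]
    - [45,0,0,-0.03,0,0,0]
    - [45,0.015,0,-0.02,0,0,0]
    - [45,0.03,0,0,0,0,0]
    - [45,0.03,0,0,0,0,0]

```text
time_s: 21.35
ee_pos: [0.4517, 0.0006, 0.2966]
eef_rot: [-3.142, 0.0, -3.117]
force: [-0.2, 0.3, -0.4]
grip_width: 0.0424
grip_force: 0.0
```

Run:
```python
from h import *
o=ctrl.get_obs();print(o['ee_pos'],o['eef_rot'],o['grip_width'])
for n in('scene','top'):
    c=save(n,n+'4.png');W=cloud(c);z=W[...,2];k=(c['z_map']>0)&(W[...,0]>.46)&(W[...,0]<.6)&(abs(W[...,1])<.06)&(z>.207)&(z<.223);Q=W[k]
    print(k.sum(),k.sum()>5 and cv2.minAreaRect((Q[:,:2]*1000).astype(np.float32)))
```

```text
[0.45168931 0.00064239 0.29660723] [-3.14158123e+00  1.23457793e-04 -3.11692132e+00] 0.042420954491851896
1582 ((526.5999755859375, 0.40059661865234375), (102.5216064453125, 76.41570281982422), 1.6101865768432617)
1309 ((531.8223876953125, 3.0377731323242188), (90.13965606689453, 76.36161041259766), 1.6898188591003418)
```

View pics/scene4.png

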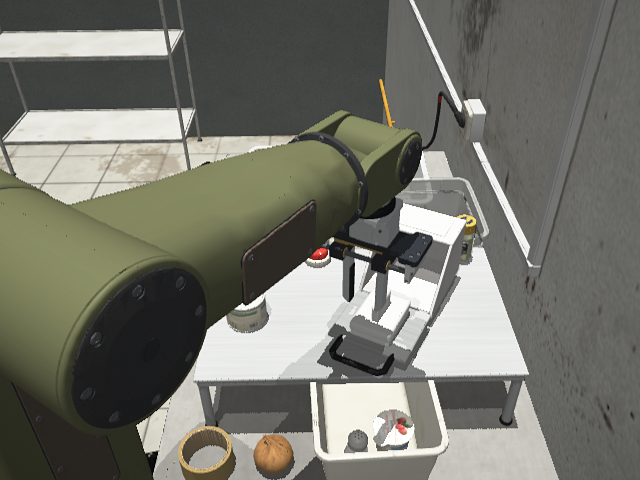

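The scene view shows the dish released and upright on the lowered door at (385,318), with the gripper behind and above it. Next I lower the fingers behind it and push.

Request:
servo_tool:
  plan:
    - [45,0,0,0.03,0,0,0]
    - [45,0,0,0.03,0,0,0]
    - [45,0,0,0.02,0,0,0]
    - [45,0,0,0.0125,0,0,0]
    - [45,-0.004,0,0,0,0,0]
    - [45,-0.006,0,0,0,0,0]
    - [45,-0.006,0,0,0,0,0]
    - [45,-0.008,0,0,0,0,0]

```text
time_s: 22.45
ee_pos: [0.4771, 0.0013, 0.2045]
eef_rot: [-3.142, 0.0, -3.117]
force: [-0.9, -0.5, 1.2]
grip_width: 0.0427
grip_force: 0.8
```

Request:
servo_tool:
  plan:
    - [45,-0.01,0,0,0,0,0]
    - [45,-0.01,0,0,0,0,0]
    - [45,-0.01,0,0,0,0,0]
    - [45,-0.01,0,0,0,0,0]
    - [45,-0.01,0,0,0,0,0]
    - [45,-0.01,0,0,0,0,0]
    - [45,-0.01,0,0,0,0,0]
    - [45,-0.01,0,0,0,0,0]

```text
time_s: 23.45
ee_pos: [0.5571, 0.0032, 0.204]
eef_rot: [3.142, -0.0, -3.117]
force: [-1.0, -1.1, -0.1]
grip_width: 0.0424
grip_force: 0.4
```

Remaining push is about 67 mm.

Request:
servo_tool:
  plan:
    - [45,-0.01,0,0,0,0,0]
    - [45,-0.01,0,0,0,0,0]
    - [45,-0.01,0,0,0,0,0]
    - [45,-0.01,0,0,0,0,0]
    - [45,-0.01,0,0,0,0,0]
    - [45,-0.008,0,0,0,0,0]
    - [45,-0.006,0,0,0,0,0]
    - [45,-0.003,0,0,0,0,0]

```text
time_s: 24.45
ee_pos: [0.6238, 0.0049, 0.2041]
eef_rot: [3.142, -0.0, -3.117]
force: [-1.3, 0.5, 0.4]
grip_width: 0.0424
grip_force: 0.6
```

Request:
servo_tool:
  plan:
    - [45,0.03,0,0,0,0,0]
    - [45,0.04,0,0,0,0,0]
    - [45,0.05,0,-0.02,0,0,0]
    - [45,0.05,0,-0.03,0,0,0]
    - [45,0,0,-0.03,0,0,0.15]
    - [45,0,0,-0.03,0,0,0.15]
    - [45,0,0,0,0,0,0.15]
    - [45,0,0,0,0,0,0.15]

```text
time_s: 25.45
ee_pos: [0.4536, 0.0007, 0.3146]
eef_rot: [3.141, 0.001, 2.561]
force: [-0.1, -0.4, 0.5]
grip_width: 0.0425
grip_force: 0.0
```

Run:
```python
from h import *
o=ctrl.get_obs();print(o['ee_pos'],o['eef_rot'])
for n in('scene','wrist'):
    c=save(n,n+'5.png');W=cloud(c);z=W[...,2]
    for lo,hi in((.205,.222),(.235,.256)):
        k=(c['z_map']>0)&(W[...,0]>.595)&(W[...,0]<.745)&(abs(W[...,1]-.005)<.06)&(z>lo)&(z<hi);Q=W[k]
        print(n,lo,k.sum(),k.sum()>5 and cv2.minAreaRect((Q[:,:2]*1000).astype(np.float32)))
```

```text
[0.45358603 0.00065571 0.31464617] [3.14095581e+00 1.11863764e-03 2.56124427e+00]
scene 0.205 783 ((687.9058837890625, 5.155921936035156), (114.06917572021484, 91.97765350341797), 0.054474249482154846)
scene 0.235 23 ((706.559814453125, 5.2456560134887695), (13.663538932800293, 12.852009773254395), 81.7948989868164)
wrist 0.205 0 False
wrist 0.235 0 False
```

View pics/scene5.png

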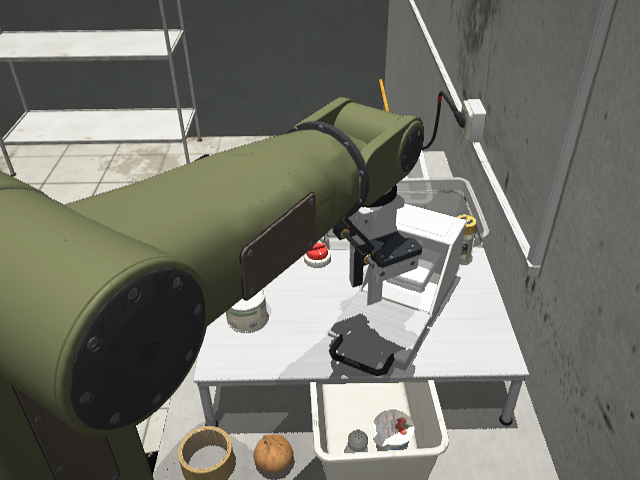

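The scene view shows an empty lowered door, with the bar at (362,355), and the dish inside the bin. Next I turn the gripper and pinch the bar.

Request:
servo_tool:
  plan:
    - [38,0,0,0,0,0,0.139]
    - [38,0,0,0,0,0,0.139]
    - [38,0,0,0,0,0,0.139]
    - [38,0,0,0,0,0,0.139]
    - [38,0,0,0,0,0,0.139]
    - [38,0,0,0,0,0,0.139]
    - [38,0,0,0,0,0,0.139]
    - [38,0,-0.028,0,0,0,0]

```text
time_s: 26.55
ee_pos: [0.4257, 0.0, 0.3137]
eef_rot: [-3.141, -0.0, 1.595]
force: [-0.1, 0.1, -0.0]
grip_width: 0.0357
grip_force: 0.0
```

Request:
servo_tool:
  plan:
    - [38,0,0,0.04,0,0,0]
    - [38,0,0,0.04,0,0,0]
    - [38,0,0,0.03,0,0,0]
    - [38,0,0,0.015,0,0,0]
    - [38,0,0,0,0,0,0]
    - [38,0,0,0,0,0,0]
    - [38,0,0,0,0,0,0]
    - [38,0,0,0,0,0,0]

```text
time_s: 27.55
ee_pos: [0.4257, 0.0, 0.1896]
eef_rot: [3.141, 0.0, 1.593]
force: [-0.2, -0.0, 0.1]
grip_width: 0.0352
grip_force: 0.0
```

Request:
servo_tool:
  plan:
    - [38,0,0,0.015,0,0,0]
    - [38,0,0,0.012,0,0,0]
    - [38,0,0,0,0,0,0]
    - [0,0,0,0,0,0,0]
    - [0,0,0,0,0,0,0]
    - [0,0,0,0,0,0,0]
    - [0,0,0,0,0,0,0]
    - [0,0,0,0,0,0,0]
  force: 30

```text
time_s: 28.55
ee_pos: [0.4247, 0.0, 0.1623]
eef_rot: [-3.14, 0.0, 1.593]
force: [-8.2, -0.3, 5.2]
grip_width: 0.0102
grip_force: 30.0
```

```bash
python3 -c "
import numpy as np
f=lambda e:167*np.array([np.cos(e),np.sin(e)])+5*np.array([-np.sin(e),np.cos(e)])
P=np.array([f(e) for e in np.radians(np.linspace(180,52,29))]);D=np.diff(P,axis=0).round(1);print(D.tolist());print((P-P[0])[[8,16,24,28]].round(1))"
```

```text
[[0.1, 13.3], [1.2, 13.3], [2.2, 13.1], [3.3, 12.9], [4.3, 12.6], [5.3, 12.2], [6.3, 11.8], [7.2, 11.2], [8.0, 10.6], [8.9, 9.9], [9.6, 9.2], [10.3, 8.4], [11.0, 7.6], [11.5, 6.7], [12.0, 5.7], [12.5, 4.7], [12.8, 3.7], [13.0, 2.7], [13.2, 1.7], [13.3, 0.6], [13.3, -0.5], [13.2, -1.5], [13.1, -2.6], [12.8, -3.6], [12.5, -4.6], [12.1, -5.6], [11.6, -6.5], [11.0, -7.5]]
[[ 29.9 100.5]
 [113.8 163.4]
 [218.6 163.9]
 [265.9 139.7]]
```

Request:
servo_tool:
  plan:
    - [0,0,-0.001,-0.0133,0,0,0]
    - [0,0,0.0012,-0.0133,0,0,0]
    - [0,0,0.0022,-0.0131,0,0,0]
    - [0,0,0.0033,-0.0129,0,0,0]
    - [0,0,0.0043,-0.0126,0,0,0]
    - [0,0,0.0053,-0.0122,0,0,0]
    - [0,0,0.0063,-0.0118,0,0,0]
    - [0,0,0.0072,-0.0112,0,0,0]

```text
time_s: 29.55
ee_pos: [0.4532, 0.0006, 0.2634]
eef_rot: [-3.137, 0.0, 1.593]
force: [-13.4, -1.8, 5.3]
grip_width: 0.0098
grip_force: 30.0
```

Request:
servo_tool:
  plan:
    - [0,0,0.008,-0.0106,0,0,0]
    - [0,0,0.0089,-0.0099,0,0,0]
    - [0,0,0.0096,-0.0092,0,0,0]
    - [0,0,0.0103,-0.0084,0,0,0]
    - [0,0,0.011,-0.0076,0,0,0]
    - [0,0,0.0115,-0.0067,0,0,0]
    - [0,0,0.012,-0.0057,0,0,0]
    - [0,0,0.0125,-0.0047,0,0,0]

```text
time_s: 30.55
ee_pos: [0.5382, 0.0025, 0.3272]
eef_rot: [3.141, 0.0, 1.593]
force: [-5.0, -1.0, 5.6]
grip_width: 0.0099
grip_force: 30.0
```

Request:
servo_tool:
  plan:
    - [0,0,0.0128,-0.0037,0,0,0]
    - [0,0,0.013,-0.0027,0,0,0]
    - [0,0,0.0132,-0.0017,0,0,0]
    - [0,0,0.0133,-0.0006,0,0,0]
    - [0,0,0.0133,0.0005,0,0,0]
    - [0,0,0.0132,0.0015,0,0,0]
    - [0,0,0.0131,0.0026,0,0,0]
    - [0,0,0.0128,0.0036,0,0,0]

```text
time_s: 31.55
ee_pos: [0.6431, 0.0048, 0.3268]
eef_rot: [3.141, 0.0, 1.593]
force: [-2.1, -2.1, 2.2]
grip_width: 0.0098
grip_force: 30.0
```

Request:
servo_tool:
  plan:
    - [0,0,0.0125,0.0046,0,0,0]
    - [0,0,0.0121,0.0056,0,0,0]
    - [0,0,0.0116,0.0065,0,0,0]
    - [0,0,0.008,0.0055,0,0,0]
    - [0,0,0,0,0,0,0]
    - [0,0,0,0,0,0,0]
    - [0,0,0,0,0,0,0]
    - [0,0,0,0,0,0,0]

```text
time_s: 32.55
ee_pos: [0.6871, 0.0058, 0.3037]
eef_rot: [3.141, 0.0, 1.593]
force: [4.1, -3.7, 1.5]
grip_width: 0.01
grip_force: 30.0
```

Request:
servo_tool:
  plan:
    - [0,0,0.001,0.001,0,0,0]
    - [0,0,0.0015,0.001,0,0,0]
    - [0,0,0.0015,0.001,0,0,0]
    - [0,0,0,0,0,0,0]
    - [0,0,0,0,0,0,0]
    - [0,0,0,0,0,0,0]
    - [0,0,0,0,0,0,0]
    - [0,0,0,0,0,0,0]

```text
time_s: 33.55
ee_pos: [0.6905, 0.0059, 0.3012]
eef_rot: [-3.141, 0.0, 1.593]
force: [-4.4, -3.1, 7.3]
grip_width: 0.0104
grip_force: 30.0
```

Request:
servo_tool:
  plan:
    - [0,0,0.0015,0.001,0,0,0]
    - [0,0,0.001,0.001,0,0,0]
    - [0,0,0,0,0,0,0]
    - [0,0,0,0,0,0,0]
    - [0,0,0,0,0,0,0]
    - [0,0,0,0,0,0,0]
    - [0,0,0,0,0,0,0]
    - [0,0,0,0,0,0,0]

```text
time_s: 34.55
ee_pos: [0.6908, 0.0059, 0.301]
eef_rot: [-3.136, 0.0, 1.593]
force: [-30.3, -3.1, 20.5]
grip_width: 0.01
grip_force: 30.0
```

Request:
servo_tool:
  plan:
    - [38,0,0,0,0,0,0]
    - [38,0,-0.002,-0.002,0,0,0]
    - [38,0,0,0,0,0,0]
    - [38,0,0,-0.03,0,0,0]
    - [38,0,0,-0.04,0,0,0]
    - [38,0,0,-0.04,0,0,0]
    - [38,0,-0.06,0,0,0,0]
    - [38,0,-0.06,0,0,0,0]

```text
time_s: 35.55
ee_pos: [0.5894, 0.0035, 0.4105]
eef_rot: [-3.14, -0.0, 1.593]
force: [1.1, 0.2, 1.5]
grip_width: 0.0359
grip_force: 0.0
```

Request:
servo_tool:
  plan:
    - [38,0,-0.06,0,0,0,0]
    - [38,0,-0.06,0,0,0,0]
    - [38,0,-0.05,0,0,0,0]
    - [38,0,0,0,0,0,0]
    - [38,0,0,0,0,0,0]
    - [38,0,0,0,0,0,0]
    - [38,0,0,0,0,0,0]
    - [38,0,0,0,0,0,0]

```text
time_s: 36.55
ee_pos: [0.4201, -0.0003, 0.4119]
eef_rot: [-3.141, -0.0, 1.593]
force: [-0.2, -0.4, -0.1]
grip_width: 0.0355
grip_force: 0.0
```

Run:
```python
from h import *
c=save('scene','s6.png');W=cloud(c);v=c['z_map']>0
Q=W[v&(abs(W[...,1])<.06)&(W[...,0]>.56)&(W[...,0]<.67)&(W[...,2]>.2)&(W[...,2]<.27)]
A=np.c_[Q[:,2],Q[:,1],np.ones(len(Q))];w=np.ones(len(Q),bool)
for _ in range(8):
    p=np.linalg.lstsq(A[w],Q[w,0],rcond=None)[0];w=abs(A@p-Q[:,0])<.004
print(w.sum(),p,np.degrees(np.arctan2(1,p[0])))
```

```text
2703 [ 0.76576441 -0.02306795  0.43603043] 52.55639292488854
```

View pics/s6.png

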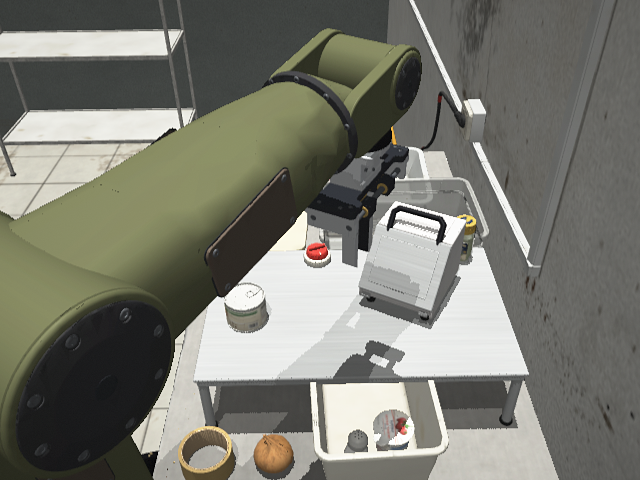

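The scene view shows the door shut (52.6° by the cloud), bar at (417,215), and the tin and timer in place. I'll give the bar one light press from above to be sure the door is fully home.

Request:
servo_tool:
  plan:
    - [0,0,0.055,0,0,0,0]
    - [0,0,0.055,0,0,0,0]
    - [0,0,0.055,0,0,0,0]
    - [0,0,0.055,0,0,0,0]
    - [0,0,0.05,0,0,0,0]
    - [0,0,0,0.03,0,0,0]
    - [0,0,0,0.03,0,0,0]
    - [0,0,0,0.018,0,0,0]

```text
time_s: 37.6
ee_pos: [0.6847, 0.0056, 0.3323]
eef_rot: [-3.139, -0.0, 1.593]
force: [0.2, -1.5, -0.3]
grip_width: 0.0006
grip_force: 0.0
```

Request:
servo_tool:
  plan:
    - [0,0,0,0.003,0,0,0]
    - [0,0,0,0.002,0,0,0]
    - [0,0,0,0.001,0,0,0]
    - [0,0,0,0.001,0,0,0]
    - [0,0,0,0.001,0,0,0]
    - [0,0,0,0,0,0,0]
    - [0,0,0,0,0,0,0]
    - [0,0,0,0,0,0,0]

```text
time_s: 38.6
ee_pos: [0.6847, 0.0056, 0.3268]
eef_rot: [3.142, 0.0, 1.593]
force: [0.3, -0.3, 0.7]
grip_width: 0.0006
grip_force: 0.0
```

Request:
servo_tool:
  plan:
    - [0,0,0,0.001,0,0,0]
    - [0,0,0,0.001,0,0,0]
    - [0,0,0,0.0005,0,0,0]
    - [0,0,0,0,0,0,0]
    - [0,0,0,0,0,0,0]
    - [0,0,0,0,0,0,0]
    - [0,0,0,0,0,0,0]
    - [0,0,0,0,0,0,0]

```text
time_s: 39.6
ee_pos: [0.6848, 0.0056, 0.3253]
eef_rot: [3.14, 0.0, 1.593]
force: [1.5, 0.1, 5.9]
grip_width: 0.0006
grip_force: 2.7
```

Request:
servo_tool:
  plan:
    - [0,0,0,0.001,0,0,0]
    - [0,0,0,0.0005,0,0,0]
    - [0,0,0,0,0,0,0]
    - [0,0,0,0,0,0,0]
    - [0,0,0,0,0,0,0]
    - [0,0,0,0,0,0,0]
    - [0,0,0,0,0,0,0]
    - [0,0,0,0,0,0,0]

```text
time_s: 40.6
ee_pos: [0.6849, 0.0056, 0.3251]
eef_rot: [3.138, 0.0, 1.593]
force: [-2.3, -0.8, 12.6]
grip_width: 0.0002
grip_force: 5.6
```

Request:
servo_tool:
  plan:
    - [0,0,0,-0.03,0,0,0]
    - [0,0,0,-0.04,0,0,0]
    - [0,0,0,-0.03,0,0,0]
    - [0,0,-0.05,0,0,0,0]
    - [0,0,-0.05,0,0,0,0]
    - [0,0,-0.05,0,0,0,0]
    - [0,0,0,0,0,0,0]
    - [0,0,0,0,0,0,0]

```text
time_s: 41.6
ee_pos: [0.5413, 0.0023, 0.4236]
eef_rot: [3.141, 0.0, 1.593]
force: [0.6, -0.2, -0.8]
grip_width: 0.0006
grip_force: 0.0
```

The last press hit a firm stop: 12.6 N with no movement.

```bash
python3 -c "
from station import ctrl
print(ctrl.hand_in())"
```

```text
the job is handed in; nothing more can be done
None
```

The job is handed in (no score came back): the dish was set on the levelled door, let go, and pushed in about 40 mm past the sill; the door is shut against its stop, and the tin and timer were not touched.

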